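# Unscrew the sprung cap of a coolant filter and lay it in the parts tray

## Task

The cartridge in the coolant filter on the table is to be changed: unscrew the filter's black cap (anticlockwise, a little over a full turn) by its bar grip, letting it climb its thread freely without pulling, pushing or jamming it. A spring underneath throws the cap off as the thread ends, so have it firmly in the gripper then, lift it off, and set it gently inside the shallow parts tray, standing on its open rim with the bar grip up, without disturbing the small things lying behind.

Things in the scene. Friction and masses are not known exactly. Their poses are not given: they have to be found in the camera images.
- filter_cap: Black screw cap, 0.06 to 0.11 kg: round skirt 53 mm across, 36 mm high, open below; 4 mm top (upper face 40 mm above the origin); on it an aluminium bar grip 44 x 14 mm, 24 mm high (top at 64 mm) on a 48 x 18 x 3 mm pad. Origin: centre of the skirt's open rim; z up the screw axis, x along the bar, y across it (pinch the bar along y). Stiff to turn by about 0.1 N m.
- cap_grip (a point): Middle of the cap's bar grip, on the screw axis, 52 mm above the cap's origin. The cap has a right-hand thread: it comes off anticlockwise seen from above, climbs between 5 and 22 mm a turn (find it by feel) and comes free after something between 1 and 1.5 turns from the start. Play about 1 mm sideways, 0.5 mm axially. The thread locks itself: let go, the cap stays put while still in the thread.
- filter_pot: Fixed coolant filter under the cap: aluminium foot 110 x 90 x 10 mm, round pot 72 mm across, its flat shoulder 80 mm above the origin. Two hose spigots stick out along its y to 64 mm from the axis, below 56 mm height. Origin: centre of the foot's underside on the table, on the screw axis. The cap's rim starts 1 mm above the shoulder.
- neck_top (a point): Centre of the top of the filter's steel threaded neck, 38 mm across over the thread, 115.5 mm above the table; the neck stands on the pot's shoulder, inside the cap.
- spring_cup (a joint): Lift in m of the sprung cup of the filter cartridge, which pushes up under the cap from inside the neck: 0 with the cap screwed down (about 6 N), about 4 N where the cap comes free, 0.032 at its upper stop with the cap gone (3.4 N).
- parts_tray: Fixed shallow open steel tray, 130 mm along its x, 150 mm along its y, 16 mm high, walls and floor 3 mm thick. Origin: centre of its underside on the table; the inner floor is 3 mm above it.
- hex_key: Black L-shaped hex key, 37 x 89 x 7 mm, lying behind the work, to be left alone. Origin: centre of its underside.
- v_block: Steel V-block, 35 x 40 x 30 mm, standing behind the work, to be left alone. Origin: centre of its underside.
- vial: Small screw vial, 30 mm across, 56 mm high, standing behind the work, to be left alone. Origin: centre of its underside.
- bolt: Steel hex bolt standing on its head, 18 mm across, 48 mm high, behind the work, to be left alone. Origin: centre of its underside.

How it is judged:
By the outcome, as a careful person would: the job done as asked, in the order asked, and still so for the second after the job is handed in, with the robot touching nothing.
It also fails if it takes over 72 s, if anything falls off the work surface, if the arm or the gripper's body presses on something with over 40 N, if the wrist force passes 120 N, or if a joint passes its speed limit or range.

## Robot

A 7-joint arm with a two-finger parallel gripper is mounted at the origin on a cart in front of the work surface, level with it; the furniture and walls round the work are solid. World frame = base frame: x ahead of the robot, y to its left, z up, the work surface at z = 0. Lengths are in mm, angles in rad, forces in N, time in s.
With the tool pointing down it reaches from about 400 to 875 mm from the base axis. Payload 4.4 kg.
Tool frame: the origin (TCP) lies at the very end of the fingers, on their centre line; the grasp point (between the pads) lies 19 mm behind it (ctrl.grip_point_offset is the distance from the TCP to the grasp point, in mm); z points along the fingers, y is the line along which they close (so a half turn about z gives the same grasp; the last joint's range is limited). The gripper opens to 85 mm and grips with 20 to 120 N. Pads are 22 mm wide; open, the fingers measure 114 mm over their backs; the gripper's body (76 mm by 85 mm) begins 54 mm behind the grasp point. The pads swing forward as they close: fully open they stand 13 mm farther back than shut.
Start: joints at [1.047, 0.628, 0.038, 1.517, -0.027, 0.996, -0.02], TCP at [287.312, -583.069, 231.313] pointing down, gripper open.
Joint ranges: [-3.06, 3.06], [-0.37, 2.12], [-1.25, 1.32], [0.18, 2.47], [-1.1, 4.24], [0.23, 1.98], [-2.94, 2.94]. Speed limits (rad/s): [2.57, 2.57, 3.14, 3.14, 3.14, 3.14, 3.14].

## Interface

Orientations are given as [roll, pitch, yaw] about the fixed x, y, z axes, in that order (R = Rz(yaw) Ry(pitch) Rx(roll)).
In Python, from cell import ctrl gives the robot as it stands.
- The arm moves only by the tool jog_arm, never from a script. Its argument "increments" is one flat list of numbers, 7 for each row, row after row: the finger opening in cm, from 0 to 8.54, then the shift along the tool's x, y, z in cm, then the turn, a rotation vector about the tool's x, y, z in degrees. In form: [fingers, x, y, z, rx, ry, rz, fingers, x, y, z, rx, ry, rz, ...]. A call has 1 to 20 rows; each row is the pose to reach, as a shift and turn from the pose commanded when the call began, along the tool's axes at that moment; what a row does not reach only later rows make up. A row lasts 1/10 s, in which the tool goes at most 50 mm and 8.59 degrees, less where a joint would pass 70% of its speed; a pose out of reach is approached as far as the arm can. A call with a gripper value outside its range is refused whole. The fingers move at their own pace and stop on an object; the grip force is fixed at half the most. Time passes only in rows, so rows that repeat a pose let the fingers close. It gives the time, the measured TCP pose, the force, the opening and the grip force at its end, in the units of the state.
- ctrl.read_state(): the state, without advancing time (a new reading comes with each control period).
- ctrl.get_image(name): name is "scene" or "top"; returns the picture (400x640x3 uint8, red, green, blue); there is no depth.
- ctrl.camera_params(name): a dict with "fx", "fy", "cx", "cy" (pixels), "extrinsics" (4x4, takes a point from world to camera coordinates). Camera axes: x right, y down, z forward; pixel columns grow to the right and rows downward; lengths in mm; the calibration is good to about 2 mm. A picture is of the moment at which its call begins. camera_params takes no time and is no camera call.
- ctrl.finish_job(): hands the job in; it is judged then, once.
The state is a dict: "clock": time; "qpos": joint angles; "qd": joint speeds; "tau": joint torques, N m; "eef_pos": TCP position; "tool_rot": TCP orientation; "force": force on the tool from outside, world axes, zero at the start; "torque": the same for the moment, N m; "width": finger opening in mm; "gripper_force": force on a finger pad.
Only numpy, scipy, OpenCV 4.12 (cv2) and the standard library are available. Lean on these libraries where they do the work, as an engineer would, in place of code of your own. Each camera call takes 0.05 s, during which the arm holds its last target. There are 200 camera calls.

## Working session

There is one attempt and no reset: what is moved stays moved. The work goes in short steps, Python scripts to look and compute and a tool call to move; the robot and the scene stay as the last step left them, time stands still between calls to the robot, and variables do not carry over. Pictures are saved under pics/ and viewed, at most 10 in all, crops included, and the job is handed in when it is done.

Besides the shell and the picture viewer there is one more tool, called after "Request:" as a command line: name --argument value ..., lists and objects as JSON in quotes. jog_arm: Moves the arm, as the interface text tells. Its arguments: {"type":"object","properties":{"increments":{"type":"array","items":{"type":"number"}}},"required":["increments"]}

```bash
mkdir -p pics; python3 - <<'E'
from cell import ctrl
import cv2
for n in("scene","top"):
    cv2.imwrite(f"pics/{n}0.png",ctrl.get_image(n)[:,:,::-1]);p=ctrl.camera_params(n);print(n,{k:(v if k!="extrinsics" else __import__('numpy').round(v,4).tolist()) for k,v in p.items()})
print(ctrl.read_state(), ctrl.grip_point_offset)
E
```

```text
scene {'fx': 375.0106517724147, 'fy': 375.0106517724147, 'cx': 316.08745293549816, 'cy': 198.63276382921055, 'extrinsics': [[0.6555, -0.7551, -0.0107, -301.4823], [-0.4224, -0.3549, -0.834, 349.6864], [0.6259, 0.5513, -0.5516, 536.0666], [0.0, 0.0, 0.0, 1.0]]}
top {'fx': 467.821012485796, 'fy': 467.821012485796, 'cx': 314.9552591313686, 'cy': 191.4875619711399, 'extrinsics': [[-0.0129, -0.9998, -0.0176, 85.9721], [-0.9839, 0.0159, -0.1781, 544.3132], [0.1784, 0.015, -0.9838, 981.4901], [0.0, 0.0, 0.0, 1.0]]}
{'clock': 0.1, 'qpos': array([ 1.04720273,  0.62926407,  0.0384531 ,  1.51824261, -0.02699772,
        0.99627677, -0.02003211]), 'qd': array([ 0.00019437, -0.00108834,  0.00086392, -0.00202513,  0.00022934,
        0.00060547,  0.00086313]), 'tau': array([ 2.48466611e-03, -5.64528179e+01,  1.22956574e+00, -1.93972528e+01,
        1.10441161e-02,  5.44518422e-03,  4.45294063e-05]), 'eef_pos': array([ 287.06532715, -582.57441985,  230.48254413]), 'tool_rot': array([-3.13992022e+00,  2.34814535e-05,  4.57756567e-01]), 'force': array([-0.43582698, -0.73292087, -0.87134043]), 'torque': array([-0.00406727,  0.02204791, -0.0220557 ]), 'gripper_force': 0.0, 'width': 85.34330298091149} 18.700000000000003
```

View pics/scene0.png

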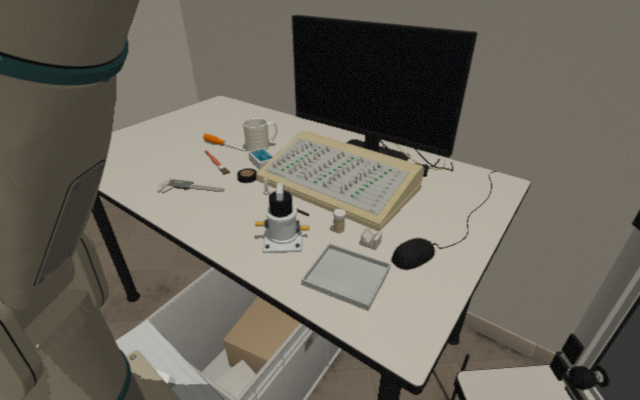

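View pics/top0.png

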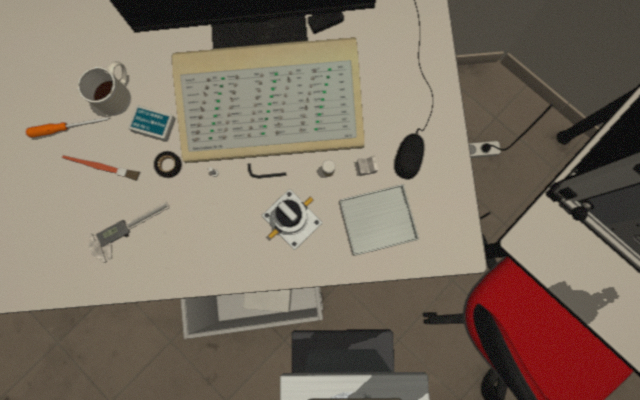

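Scene: the filter is at about (282,222) and the tray at (347,275). Top: the bar grip is at about (290,211), the tray centre at (378,220), and the small things lie along row ~168. Next I'll measure the bar and tray.

```bash
cat >h.py <<'E'
from cell import ctrl
import cv2, numpy as np
def ray(n,uv,z):
    p=ctrl.camera_params(n);E=np.array(p["extrinsics"]);R,t=E[:3,:3],E[:3,3]
    d=R.T@np.array([(uv[0]-p["cx"])/p["fx"],(uv[1]-p["cy"])/p["fy"],1]);c=-R.T@t
    return c+d*(z-c[2])/d[2]
def proj(n,P):
    p=ctrl.camera_params(n);E=np.array(p["extrinsics"]);q=E[:3,:3]@np.array(P)+E[:3,3]
    return np.array([p["fx"]*q[0]/q[2]+p["cx"],p["fy"]*q[1]/q[2]+p["cy"]])
E
python3 - <<'E'
from h import *
im=cv2.imread("pics/top0.png");g=cv2.cvtColor(im,6)
# black cap
m=((g<60)*255).astype(np.uint8);m[:,:255]=0;m[:,325:]=0;m[:190]=0;m[245:]=0
n,l,s,c=cv2.connectedComponentsWithStats(m);k=1+np.argmax(s[1:,4])
cn=cv2.findContours((l==k).astype(np.uint8),0,1)[0][0];hull=cv2.convexHull(cn)
print("cap",s[k],cv2.minEnclosingCircle(hull),cv2.fitEllipse(hull))
fill=np.zeros_like(g);cv2.fillPoly(fill,[hull],255);fill=cv2.erode(fill,np.ones((3,3)))
b=((g>110)&(fill>0)).astype(np.uint8);n,l,s,c=cv2.connectedComponentsWithStats(b);k=1+np.argmax(s[1:,4])
r=cv2.minAreaRect(np.argwhere(l==k)[:,::-1].astype(np.float32));print("bar",s[k],c[k],r)
P=[ray("top",q,145) for q in cv2.boxPoints(r)];print(np.round(P,1))
print("barcentre",ray("top",r[0],145), "cap top", ray("top",cv2.minEnclosingCircle(hull)[0],118))
out=np.hstack([cv2.resize(im[180:260,250:330],None,fx=5,fy=5,interpolation=2),cv2.resize(im[175:265,330:420],(400,400),interpolation=2)])
cv2.imwrite("pics/crop.png",out)
E
```

```text
cap [276 201  25  26 319] ((288.1354064941406, 213.2708282470703), 12.865094184875488) ((287.9471435546875, 213.15869140625), (24.283483505249023, 25.874914169311523), 156.76931762695312)
bar [279 204  18  16 132] [288.09090909 211.61363636] ((288.0000305175781, 211.50001525878906), (19.091880798339844, 6.363960266113281), 45.0)
[[498.  148.5 145. ]
 [506.9 139.5 145. ]
 [479.5 112.8 145. ]
 [470.7 121.7 145. ]]
barcentre [488.74034949 130.59143587 145.        ] cap top [488.82727451 132.32280548 118.        ]
```

View pics/crop.png

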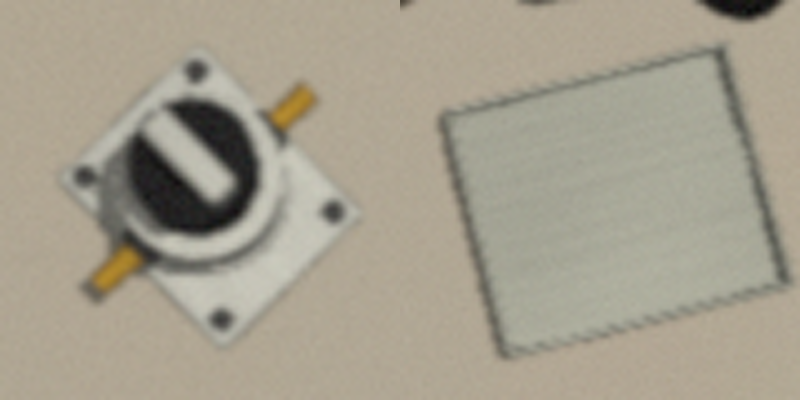

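The bar runs at about 45° in world and is centred at crop (187,157), which is image (287.5,211.5). The tray corners are sharp at crop (445,113), (720,47), (790,285) and (505,355).

```bash
cat >>h.py <<'E'
from scipy.spatial.transform import Rotation as Ro
def inc(xyz,yaw):
    "increments (cm, deg) from measured pose to pointing-down pose"
    s=ctrl.read_state();R=Ro.from_euler("xyz",s["tool_rot"]);T=Ro.from_euler("xyz",[np.pi,0,np.radians(yaw)])
    return np.round(R.inv().apply(np.array(xyz)-s["eef_pos"])/10,2),np.round((R.inv()*T).as_rotvec(degrees=True),1)
E
python3 - <<'E'
from h import *
q=np.array([(445,113),(720,47),(790,285),(505,355)],float)
P=np.array([ray("top",((a-400)*.225+330,b*.225+175),16) for a,b in q]);print(P.round(1),P.mean(0).round(1))
print([np.linalg.norm(P[i]-P[i-1]).round(1) for i in range(4)])
im=cv2.imread("pics/scene0.png")
for h in(145,):print(proj("scene",[488.8,131,h]),proj("scene",[488.8,131,121]))
cv2.imwrite("pics/sc.png",cv2.resize(im[175:260,235:325],None,fx=6,fy=6,interpolation=2))
print(inc([488.8,131,230],45))
E
```

```text
[[ 530.1   21.8   16. ]
 [ 562.1 -119.6   16. ]
 [ 440.1 -149.    16. ]
 [ 407.3   -5.4   16. ]] [484.9 -63.1  16. ]
[np.float64(125.8), np.float64(145.0), np.float64(125.5), np.float64(147.3)]
[279.4423873 187.7449514] [280.12882751 196.77222106]
(array([ 49.63, -55.1 ,   0.14]), array([ -0.1,  -0. , -18.8]))
```

View pics/sc.png

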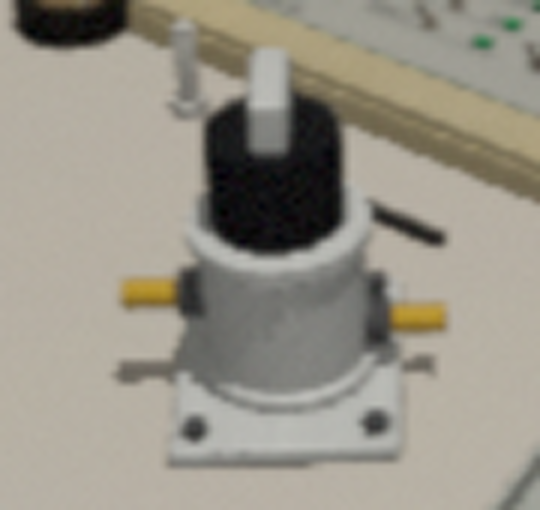

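Scene crop: the bar top centre is at (269,73), and the projection predicts (267,76), so the estimate is good. Moving above the cap.

Request:
jog_arm --increments '[5,12,-13,0,0,0,-5,5,25,-27.5,0,0,0,-10,5,37,-41,0,0,0,-15,5,49.6,-55.1,0,0,0,-18.8,5,49.6,-55.1,0,0,0,-18.8,5,49.6,-55.1,0,0,0,-18.8,5,49.6,-55.1,0,0,0,-18.8,5,49.6,-55.1,0,0,0,-18.8,5,49.6,-55.1,0,0,0,-18.8,5,49.6,-55.1,0,0,0,-18.8,5,49.6,-55.1,0,0,0,-18.8,5,49.6,-55.1,0,0,0,-18.8,5,49.6,-55.1,0,0,0,-18.8,5,49.6,-55.1,0,0,0,-18.8,5,49.6,-55.1,0,0,0,-18.8,5,49.6,-55.1,0,0,0,-18.8,5,49.6,-55.1,0,0,0,-18.8,5,49.6,-55.1,0,0,0,-18.8,5,49.6,-55.1,0,0,0,-18.8,5,49.6,-55.1,0,0,0,-18.8]'

```text
clock: 2.1
eef_pos: [488.7, 129.0, 231.4]
tool_rot: [3.141, 0.0, 0.783]
force: [0.4, 0.0, -0.0]
width: 50.2
gripper_force: 0.0
```

```bash
python3 - <<'E'
from h import *
s=ctrl.read_state();print(s["qpos"].round(3),s["qd"].round(3),s["force"])
for z in (230,150,128):print(inc([488.8,131,z],45))
E
```

```text
[-0.202  0.426 -0.157  1.911  0.09   0.812 -1.194] [-0.003  0.001 -0.006 -0.006 -0.    -0.001 -0.002] [ 0.43301086  0.02488392 -0.01089866]
(array([ 0.15, -0.13,  0.14]), array([ 0. ,  0. , -0.1]))
(array([ 0.16, -0.14,  8.14]), array([ 0. ,  0. , -0.1]))
(array([ 0.16, -0.14, 10.34]), array([ 0. ,  0. , -0.1]))
```

Request:
jog_arm --increments '[5,0.16,-0.14,2.5,0,0,0,5,0.16,-0.14,5,0,0,0,5,0.16,-0.14,7,0,0,0,5,0.16,-0.14,8.5,0,0,0,5,0.16,-0.14,9.5,0,0,0,5,0.16,-0.14,10.2,0,0,0,5,0.16,-0.14,10.2,0,0,0,5,0.16,-0.14,10.2,0,0,0]'

```text
clock: 2.9
eef_pos: [489.3, 132.5, 129.8]
tool_rot: [3.141, -0.001, 0.786]
force: [0.0, -1.2, 0.4]
width: 50.1
gripper_force: 0.0
```

```bash
python3 - <<'E'
from h import *
print(ctrl.read_state()["force"].round(2),inc([488.8,131,128],45))
im=ctrl.get_image("scene")[:,:,::-1];cv2.imwrite("pics/s2.png",cv2.resize(im[130:260,215:345],None,fx=4.5,fy=4.5,interpolation=2))
E
```

```text
[ 0.01 -1.21  0.4 ] (array([-0.14,  0.07,  0.18]), array([ 0., -0.,  0.]))
```

View pics/s2.png

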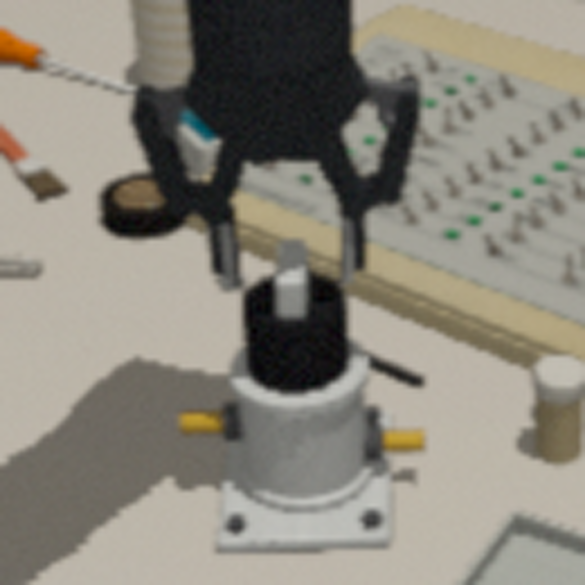

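The fingers straddle the bar symmetrically: pads at x≈238 and 345, bar at 291. Lowering slightly and closing.

Request:
jog_arm --increments '[5,-0.14,0.07,0.15,0,0,0,2,-0.14,0.07,0.15,0,0,0,2,-0.14,0.07,0.15,0,0,0,2,-0.14,0.07,0.15,0,0,0,1,-0.14,0.07,0.15,0,0,0,1,-0.14,0.07,0.15,0,0,0,1,-0.14,0.07,0.15,0,0,0,1,-0.14,0.07,0.15,0,0,0,1,-0.14,0.07,0.15,0,0,0]'

```text
clock: 3.85
eef_pos: [488.5, 131.1, 128.0]
tool_rot: [3.141, -0.0, 0.786]
force: [-1.4, -0.6, 4.5]
width: 12.2
gripper_force: 61.5
```

```bash
python3 - <<'E'
from h import *
s=ctrl.read_state();print(s["eef_pos"].round(2),s["force"].round(2),s["torque"].round(3),s["qd"].round(3),inc([488.8,131,128],45))
E
```

```text
[488.51 131.07 127.99] [-1.39 -0.63  4.47] [-0.093  0.153  0.019] [ 0.001 -0.     0.     0.001  0.001 -0.002  0.001] (array([ 0.02,  0.03, -0.  ]), array([ 0., -0.,  0.]))
```

Request:
jog_arm --increments '[1,0,0,-0.01,0,0,-3,1,0,0,-0.02,0,0,-6,1,0,0,-0.03,0,0,-9,1,0,0,-0.04,0,0,-12,1,0,0,-0.05,0,0,-15,1,0,0,-0.05,0,0,-15,1,0,0,-0.05,0,0,-15]'

```text
clock: 4.55
eef_pos: [488.9, 131.2, 128.6]
tool_rot: [3.141, -0.001, 1.048]
force: [-0.3, 0.5, 5.7]
width: 12.2
gripper_force: 61.8
```

```bash
cat >>h.py <<'E'
def st():
    s=ctrl.read_state();print(round(s["clock"],2),s["eef_pos"].round(2),"yaw",round(np.degrees(s["tool_rot"][2])%360,1),"F",s["force"].round(1),"T",s["torque"].round(2),"w",round(s["width"],1),"q7",s["qpos"][6].round(2))
E
python3 -c "from h import *;st()"
```

```text
4.55 [488.9  131.19 128.62] yaw 60.0 F [-0.3  0.5  5.7] T [-0.08  0.07  0.01] w 12.2 q7 -1.05
```

Request:
jog_arm --increments '[1,0,0,-0.015,0,0,-4,1,0,0,-0.03,0,0,-8,1,0,0,-0.045,0,0,-12,1,0,0,-0.06,0,0,-16,1,0,0,-0.075,0,0,-20,1,0,0,-0.09,0,0,-24,1,0,0,-0.105,0,0,-28,1,0,0,-0.11,0,0,-30,1,0,0,-0.11,0,0,-30]'

```text
clock: 5.45
eef_pos: [489.0, 131.3, 129.9]
tool_rot: [3.14, -0.001, 1.572]
force: [-0.4, -0.5, 7.0]
width: 12.0
gripper_force: 61.9
```

```bash
python3 -c "from h import *;st()"
```

```text
5.45 [489.02 131.3  129.86] yaw 90.1 F [-0.4 -0.5  7. ] T [-0.    0.06  0.04] w 12.0 q7 -0.67
```

Request:
jog_arm --increments '[1,0,0,-0.027,0,0,-4,1,0,0,-0.053,0,0,-8,1,0,0,-0.08,0,0,-12,1,0,0,-0.106,0,0,-16,1,0,0,-0.123,0,0,-20,1,0,0,-0.14,0,0,-24,1,0,0,-0.156,0,0,-28,1,0,0,-0.174,0,0,-32,1,0,0,-0.19,0,0,-36,1,0,0,-0.206,0,0,-40,1,0,0,-0.206,0,0,-40,1,0,0,-0.206,0,0,-40]'

```text
clock: 6.65
eef_pos: [489.1, 131.4, 132.1]
tool_rot: [3.14, 0.0, 2.269]
force: [-0.3, -0.7, 7.7]
width: 12.5
gripper_force: 62.1
```

```bash
python3 -c "from h import *;st()"
```

```text
6.65 [489.15 131.41 132.08] yaw 130.0 F [-0.3 -0.7  7.7] T [-0.06  0.1   0.05] w 12.5 q7 -0.15
```

Request:
jog_arm --increments '[1,0,0,-0.035,0,0,-4,1,0,0,-0.07,0,0,-8,1,0,0,-0.105,0,0,-12,1,0,0,-0.14,0,0,-16,1,0,0,-0.17,0,0,-20,1,0,0,-0.2,0,0,-24,1,0,0,-0.23,0,0,-28,1,0,0,-0.26,0,0,-32,1,0,0,-0.285,0,0,-36,1,0,0,-0.31,0,0,-40,1,0,0,-0.31,0,0,-40,1,0,0,-0.31,0,0,-40]'

```text
clock: 7.85
eef_pos: [488.9, 131.3, 134.8]
tool_rot: [3.141, 0.001, 2.966]
force: [0.6, 0.1, 3.9]
width: 12.5
gripper_force: 61.7
```

```bash
python3 -c "from h import *;st()"
```

```text
7.85 [488.91 131.35 134.77] yaw 169.9 F [0.6 0.1 3.9] T [ 0.03 -0.22  0.02] w 12.5 q7 0.4
```

Request:
jog_arm --increments '[1,0,0,-0.03,0,0,-5,1,0,0,-0.06,0,0,-10,1,0,0,-0.09,0,0,-15,1,0,0,-0.115,0,0,-20,1,0,0,-0.142,0,0,-25,1,0,0,-0.17,0,0,-30,1,0,0,-0.197,0,0,-35,1,0,0,-0.225,0,0,-40,1,0,0,-0.252,0,0,-45,1,0,0,-0.28,0,0,-50,1,0,0,-0.307,0,0,-55,1,0,0,-0.335,0,0,-60,1,0,0,-0.335,0,0,-60,1,0,0,-0.335,0,0,-60]'

```text
clock: 9.25
eef_pos: [488.9, 131.4, 138.1]
tool_rot: [-3.141, 0.001, -2.271]
force: [1.7, 0.0, 3.9]
width: 12.4
gripper_force: 61.6
```

```bash
python3 -c "
from h import *;st()
im=ctrl.get_image('scene')[:,:,::-1];cv2.imwrite('pics/s3.png',cv2.resize(im[130:260,215:345],None,fx=4.5,fy=4.5,interpolation=2))"
```

```text
9.25 [488.86 131.42 138.06] yaw 229.9 F [1.7 0.  3.9] T [ 0.18 -0.36  0.06] w 12.4 q7 1.26
```

View pics/s3.png

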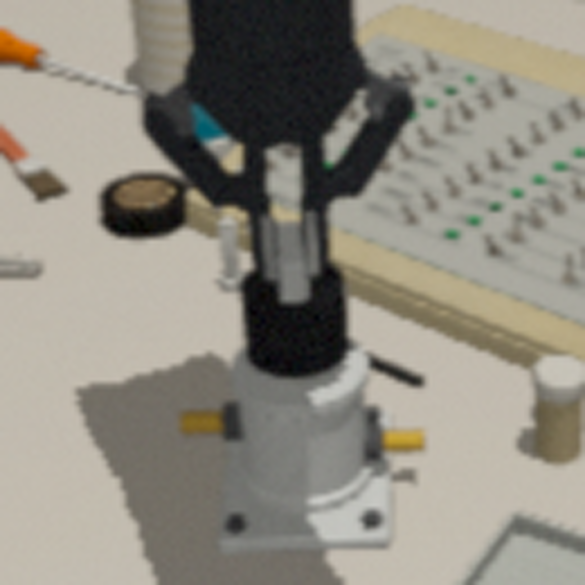

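The cap is rising cleanly and the pads are at the foot of the bar (290,300). The climb is about 20 mm/turn, with 185° turned so far. Regrasping now, half a turn back.

Request:
jog_arm --increments '[5,0,0,0,0,0,0,5,0,0,0,0,0,0,5,0,0,0,0,0,0,5,0,0,0,0,0,0,5,0,0,-0.6,0,0,0,5,0,0,-1.6,0,0,0,5,0,0,-2.5,0,0,0,5,0,0,-2.5,0,0,8,5,0,0,-2.5,0,0,16,5,0,0,-2.5,0,0,24,5,0,0,-2.5,0,0,32,5,0,0,-2.5,0,0,40,5,0,0,-2.5,0,0,48,5,0,0,-2.5,0,0,56,5,0,0,-2.5,0,0,64,5,0,0,-2.5,0,0,72,5,0,0,-2.5,0,0,80,5,0,0,-2.5,0,0,88,5,0,0,-2.5,0,0,96,5,0,0,-2.5,0,0,100]'

```text
clock: 11.3
eef_pos: [488.6, 131.5, 163.9]
tool_rot: [3.14, 0.0, 2.265]
force: [-0.5, 0.7, 0.3]
width: 50.2
gripper_force: 0.0
```

Request:
jog_arm --increments '[5,0,0,0,0,0,8,5,0,0,0,0,0,16,5,0,0,0,0,0,24,5,0,0,0,0,0,32,5,0,0,0,0,0,40,5,0,0,0,0,0,48,5,0,0,0,0,0,56,5,0,0,0,0,0,64,5,0,0,0,0,0,72,5,0,0,0,0,0,80,5,0,0,0,0,0,80,5,0,0,0,0,0,80]'

```text
clock: 12.5
eef_pos: [488.5, 131.6, 163.5]
tool_rot: [3.141, -0.001, 0.877]
force: [1.1, -0.7, 1.2]
width: 49.8
gripper_force: 0.0
```

```bash
python3 -c "from h import *;st();print(inc([488.9,131.4,138.5],50))"
```

```text
12.5 [488.47 131.58 163.46] yaw 50.3 F [ 1.1 -0.7  1.2] T [ 0.03 -0.01 -0.02] w 49.8 q7 -1.18
(array([0.01, 0.04, 2.5 ]), array([ 0. , -0.1,  0.3]))
```

Request:
jog_arm --increments '[5,0,0.02,0.8,0,0,0,5,0,0.02,1.6,0,0,0,5,0,0.02,2.2,0,0,0,5,0,0.02,2.45,0,0,0,5,0,0.02,2.45,0,0,0,2,0,0.02,2.45,0,0,0,2,0,0.02,2.45,0,0,0,2,0,0.02,2.45,0,0,0,1,0,0.02,2.45,0,0,0,1,0,0.02,2.45,0,0,0,1,0,0.02,2.45,0,0,0,1,0,0.02,2.45,0,0,0,1,0,0.02,2.45,0,0,0]'

```text
clock: 13.8
eef_pos: [488.6, 131.0, 138.6]
tool_rot: [3.141, -0.0, 0.873]
force: [-0.1, 0.0, 3.2]
width: 12.4
gripper_force: 61.6
```

```bash
python3 -c "from h import *;st()"
```

```text
13.8 [488.64 131.01 138.63] yaw 50.0 F [-0.1  0.   3.2] T [0.01 0.1  0.04] w 12.4 q7 -1.2
```

Request:
jog_arm --increments '[1,0,0,-0.03,0,0,-5,1,0,0,-0.06,0,0,-10,1,0,0,-0.09,0,0,-15,1,0,0,-0.118,0,0,-20,1,0,0,-0.145,0,0,-25,1,0,0,-0.173,0,0,-30,1,0,0,-0.2,0,0,-35,1,0,0,-0.228,0,0,-40,1,0,0,-0.255,0,0,-45,1,0,0,-0.283,0,0,-50,1,0,0,-0.31,0,0,-55,1,0,0,-0.338,0,0,-60,1,0,0,-0.365,0,0,-65,1,0,0,-0.393,0,0,-70,1,0,0,-0.42,0,0,-75,1,0,0,-0.448,0,0,-80,1,0,0,-0.448,0,0,-80,1,0,0,-0.448,0,0,-80]'

```text
clock: 15.6
eef_pos: [489.1, 131.1, 143.1]
tool_rot: [3.14, 0.0, 2.267]
force: [1.2, -0.1, 3.7]
width: 12.6
gripper_force: 61.7
```

```bash
python3 -c "from h import *;st()"
```

```text
15.6 [489.12 131.05 143.12] yaw 129.9 F [ 1.2 -0.1  3.7] T [ 0.   -0.22  0.01] w 12.6 q7 -0.15
```

Request:
jog_arm --increments '[1,0,0,-0.033,0,0,-5,1,0,0,-0.066,0,0,-10,1,0,0,-0.094,0,0,-15,1,0,0,-0.122,0,0,-20,1,0,0,-0.15,0,0,-25,1,0,0,-0.178,0,0,-30,1,0,0,-0.206,0,0,-35,1,0,0,-0.234,0,0,-40,1,0,0,-0.262,0,0,-45,1,0,0,-0.29,0,0,-50,1,0,0,-0.318,0,0,-55,1,0,0,-0.346,0,0,-60,1,0,0,-0.374,0,0,-65,1,0,0,-0.402,0,0,-70,1,0,0,-0.43,0,0,-75,1,0,0,-0.458,0,0,-80,1,0,0,-0.458,0,0,-80,1,0,0,-0.458,0,0,-80]'

```text
clock: 17.4
eef_pos: [488.5, 130.9, 147.4]
tool_rot: [3.142, -0.0, -2.62]
force: [-0.2, -0.1, 2.8]
width: 12.1
gripper_force: 61.7
```

```bash
python3 -c "from h import *;st()"
```

```text
17.4 [488.5  130.89 147.41] yaw 209.9 F [-0.2 -0.1  2.8] T [-0.02 -0.04  0.07] w 12.1 q7 0.97
```

Turned 345°. Second regrasp, before the cap can come free.

Request:
jog_arm --increments '[5,0,0,0,0,0,0,5,0,0,0,0,0,0,5,0,0,0,0,0,0,5,0,0,0,0,0,0,5,0,0,-0.6,0,0,0,5,0,0,-1.6,0,0,0,5,0,0,-2.5,0,0,0,5,0,0,-2.5,0,0,8,5,0,0,-2.5,0,0,16,5,0,0,-2.5,0,0,24,5,0,0,-2.5,0,0,32,5,0,0,-2.5,0,0,40,5,0,0,-2.5,0,0,48,5,0,0,-2.5,0,0,56,5,0,0,-2.5,0,0,64,5,0,0,-2.5,0,0,72,5,0,0,-2.5,0,0,80,5,0,0,-2.5,0,0,88,5,0,0,-2.5,0,0,96,5,0,0,-2.5,0,0,100]'

```text
clock: 19.4
eef_pos: [488.8, 131.4, 173.5]
tool_rot: [3.14, -0.0, 1.916]
force: [-0.2, 0.7, 0.1]
width: 50.3
gripper_force: 0.0
```

Request:
jog_arm --increments '[5,0,0,0,0,0,8,5,0,0,0,0,0,16,5,0,0,0,0,0,24,5,0,0,0,0,0,32,5,0,0,0,0,0,40,5,0,0,0,0,0,48,5,0,0,0,0,0,56,5,0,0,0,0,0,64,5,0,0,0,0,0,72,5,0,0,0,0,0,80,5,0,0,0,0,0,80,5,0,0,0,0,0,80]'

```text
clock: 20.6
eef_pos: [488.7, 131.4, 173.0]
tool_rot: [-3.141, -0.001, 0.528]
force: [0.0, 0.1, 0.4]
width: 49.8
gripper_force: 0.0
```

```bash
python3 -c "from h import *;st();print(inc([488.8,131.1,147.8],30))"
```

```text
20.6 [488.66 131.42 173.03] yaw 30.2 F [0.  0.1 0.4] T [-0.02 -0.02 -0.02] w 49.8 q7 -1.47
(array([-0.01,  0.04,  2.52]), array([-0. , -0.1,  0.2]))
```

Request:
jog_arm --increments '[5,0,0.02,0.8,0,0,0,5,0,0.02,1.6,0,0,0,5,0,0.02,2.2,0,0,0,5,0,0.02,2.5,0,0,0,5,0,0.02,2.5,0,0,0,2,0,0.02,2.5,0,0,0,2,0,0.02,2.5,0,0,0,2,0,0.02,2.5,0,0,0,1,0,0.02,2.5,0,0,0,1,0,0.02,2.5,0,0,0,1,0,0.02,2.5,0,0,0,1,0,0.02,2.5,0,0,0,1,0,0.02,2.5,0,0,0]'

```text
clock: 21.9
eef_pos: [488.8, 130.8, 147.7]
tool_rot: [3.142, -0.0, 0.524]
force: [-0.7, -0.2, 3.1]
width: 12.2
gripper_force: 61.5
```

```bash
python3 -c "from h import *;st()"
```

```text
21.9 [488.78 130.83 147.69] yaw 30.0 F [-0.7 -0.2  3.1] T [ 0.01  0.14 -0.07] w 12.2 q7 -1.48
```

Request:
jog_arm --increments '[1,0,0,-0.032,0,0,-5,1,0,0,-0.064,0,0,-10,1,0,0,-0.09,0,0,-15,1,0,0,-0.118,0,0,-20,1,0,0,-0.146,0,0,-25,1,0,0,-0.173,0,0,-30,1,0,0,-0.2,0,0,-35,1,0,0,-0.229,0,0,-40,1,0,0,-0.257,0,0,-45,1,0,0,-0.284,0,0,-50,1,0,0,-0.284,0,0,-50,1,0,0,-0.284,0,0,-50]'

```text
clock: 23.1
eef_pos: [489.1, 130.8, 150.4]
tool_rot: [3.141, -0.001, 1.395]
force: [0.8, 0.2, 3.3]
width: 12.1
gripper_force: 61.6
```

```bash
python3 -c "from h import *;st()"
```

```text
23.1 [489.11 130.76 150.45] yaw 79.9 F [0.8 0.2 3.3] T [ 0.03 -0.18  0.02] w 12.1 q7 -0.83
```

Request:
jog_arm --increments '[1,0,0,-0.03,0,0,-5,1,0,0,-0.06,0,0,-10,1,0,0,-0.088,0,0,-15,1,0,0,-0.116,0,0,-20,1,0,0,-0.143,0,0,-25,1,0,0,-0.17,0,0,-30,1,0,0,-0.2,0,0,-35,1,0,0,-0.227,0,0,-40,1,0,0,-0.227,0,0,-40]'

```text
clock: 24.0
eef_pos: [488.8, 130.8, 152.6]
tool_rot: [3.141, -0.0, 2.094]
force: [0.5, 0.6, 3.6]
width: 12.2
gripper_force: 61.6
```

```bash
python3 -c "from h import *;st()"
```

```text
24.0 [488.8  130.83 152.59] yaw 120.0 F [0.5 0.6 3.6] T [ 0.05 -0.11 -0.  ] w 12.2 q7 -0.29
```

Request:
jog_arm --increments '[1,0,0,-0.028,0,0,-5,1,0,0,-0.056,0,0,-10,1,0,0,-0.084,0,0,-15,1,0,0,-0.112,0,0,-20,1,0,0,-0.14,0,0,-25,1,0,0,-0.168,0,0,-30,1,0,0,-0.196,0,0,-35,1,0,0,-0.224,0,0,-40,1,0,0,-0.224,0,0,-40]'

```text
clock: 24.9
eef_pos: [488.7, 130.9, 154.7]
tool_rot: [3.141, -0.0, 2.791]
force: [0.8, -0.6, 3.0]
width: 12.4
gripper_force: 61.6
```

```bash
python3 -c "from h import *;st()"
```

```text
24.9 [488.7  130.9  154.75] yaw 159.9 F [ 0.8 -0.6  3. ] T [ 0.06 -0.11 -0.02] w 12.4 q7 0.26
```

Request:
jog_arm --increments '[1,0,0,-0.028,0,0,-5,1,0,0,-0.056,0,0,-10,1,0,0,-0.084,0,0,-15,1,0,0,-0.112,0,0,-20,1,0,0,-0.14,0,0,-25,1,0,0,-0.168,0,0,-30,1,0,0,-0.196,0,0,-35,1,0,0,-0.224,0,0,-40,1,0,0,-0.252,0,0,-45,1,0,0,-0.28,0,0,-50,1,0,0,-0.308,0,0,-55,1,0,0,-0.336,0,0,-60,1,0,0,-0.364,0,0,-65,1,0,0,-0.392,0,0,-70,1,0,0,-0.42,0,0,-75,1,0,0,-0.42,0,0,-75]'

```text
clock: 26.5
eef_pos: [488.4, 130.7, 158.7]
tool_rot: [3.141, -0.001, -2.184]
force: [0.1, 0.4, 3.4]
width: 12.2
gripper_force: 61.6
```

```bash
python3 -c "from h import *;st()"
```

```text
26.5 [488.37 130.74 158.72] yaw 234.9 F [0.1 0.4 3.4] T [-0.02 -0.05 -0.03] w 12.2 q7 1.34
```

Request:
jog_arm --increments '[1,0,0,-0.1,0,0,0,1,0,0,-0.2,0,0,0,1,0,0,-0.3,0,0,0,1,0,0,-0.4,0,0,0,1,0,0,-0.4,0,0,0]'

```text
clock: 27.0
eef_pos: [488.5, 130.5, 163.0]
tool_rot: [-3.142, -0.0, -2.182]
force: [0.1, 0.9, -0.0]
width: 12.3
gripper_force: 61.1
```

```bash
python3 -c "from h import *;st()"
```

```text
27.0 [488.47 130.55 162.98] yaw 235.0 F [ 0.1  0.9 -0. ] T [-0.   -0.02 -0.03] w 12.3 q7 1.35
```

Free: the spring force has gone. Lift it off and work out the carry.

Request:
jog_arm --increments '[1,0,0,-0.5,0,0,0,1,0,0,-1.5,0,0,0,1,0,0,-3,0,0,0,1,0,0,-4.5,0,0,0,1,0,0,-6,0,0,0,1,0,0,-6.5,0,0,0,1,0,0,-6.5,0,0,0,1,0,0,-6.5,0,0,0]'

```text
clock: 27.8
eef_pos: [488.4, 130.4, 227.8]
tool_rot: [-3.142, -0.001, -2.181]
force: [0.3, 0.2, -1.0]
width: 12.3
gripper_force: 61.1
```

```bash
python3 -c "
from h import *;st();print(inc([485,-63,227],235))
im=ctrl.get_image('scene')[:,:,::-1];cv2.imwrite('pics/s4.png',cv2.resize(im[120:310,205:405],None,fx=3.1,fy=3.1,interpolation=2))"
```

```text
27.8 [488.42 130.4  227.76] yaw 235.0 F [ 0.3  0.2 -1. ] T [ 0.05 -0.04  0.01] w 12.3 q7 1.46
(array([ 16.04, -10.81,   0.09]), array([-0., -0.,  0.]))
```

View pics/s4.png

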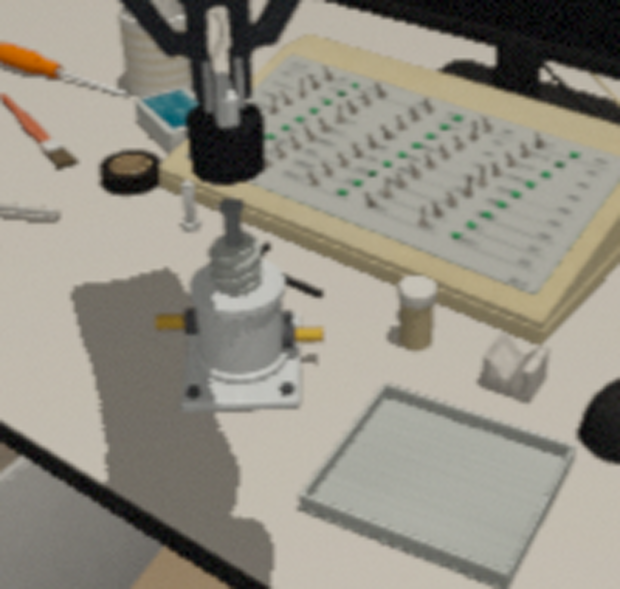

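The cap hangs upright in the gripper at (227,145), clear of the neck and the sprung cup at (232,215). The tray is empty at (440,480). Carrying it over.

Request:
jog_arm --increments '[1,0.8,-0.54,0,0,0,0,1,2.4,-1.62,0,0,0,0,1,4.4,-2.97,0,0,0,0,1,6.4,-4.3,0,0,0,0,1,8.4,-5.65,0,0,0,0,1,10.4,-7,0,0,0,0,1,12.4,-8.35,0,0,0,0,1,14.4,-9.7,0,0,0,0,1,15.6,-10.5,0,0,0,0,1,16,-10.8,0,0,0,0,1,16,-10.8,0,0,0,0,1,16,-10.8,2,0,0,0,1,16,-10.8,4.5,0,0,0,1,16,-10.8,7.5,0,0,0,1,16,-10.8,10.5,0,0,0,1,16,-10.8,13,0,0,0,1,16,-10.8,15,0,0,0,1,16,-10.8,16,0,0,0,1,16,-10.8,16.5,0,0,0,1,16,-10.8,16.5,0,0,0]'

```text
clock: 29.85
eef_pos: [485.6, -61.5, 63.2]
tool_rot: [3.141, 0.001, -2.18]
force: [-0.8, -0.4, -0.6]
width: 12.6
gripper_force: 61.1
```

```bash
python3 -c "
from h import *;st();print(inc([485,-63,50.3],235))
im=ctrl.get_image('scene')[:,:,::-1];cv2.imwrite('pics/s5.png',cv2.resize(im[170:310,265:425],None,fx=3.7,fy=3.7,interpolation=2))"
```

```text
29.85 [485.63 -61.51  63.15] yaw 235.1 F [-0.8 -0.4 -0.6] T [ 0.01 -0.06  0.03] w 12.6 q7 1.56
(array([ 0.16, -0.03,  1.29]), array([0. , 0. , 0.1]))
```

View pics/s5.png

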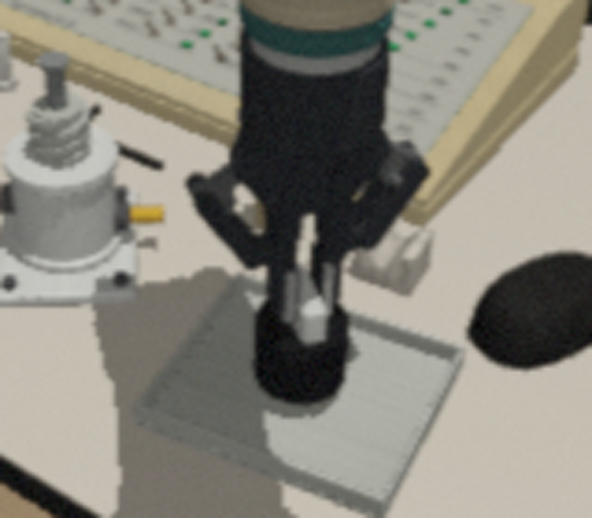

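The cap hovers over the middle of the tray, rim at (300,395). Lowering gently.

Request:
jog_arm --increments '[1,0,0,0.3,0,0,0,1,0,0,0.6,0,0,0,1,0,0,0.85,0,0,0,1,0,0,1.0,0,0,0,1,0,0,1.1,0,0,0,1,0,0,1.1,0,0,0,1,0,0,1.1,0,0,0]'

```text
clock: 30.6
eef_pos: [485.4, -62.2, 52.1]
tool_rot: [3.142, 0.0, -2.181]
force: [-0.5, -0.1, -0.9]
width: 12.6
gripper_force: 61.1
```

Request:
jog_arm --increments '[1,0,0,0.03,0,0,0,1,0,0,0.06,0,0,0,1,0,0,0.1,0,0,0,1,0,0,0.1,0,0,0]'

```text
clock: 31.0
eef_pos: [485.4, -62.3, 51.0]
tool_rot: [3.142, -0.0, -2.181]
force: [-0.2, 0.5, -0.9]
width: 12.7
gripper_force: 61.1
```

Request:
jog_arm --increments '[1,0,0,0.03,0,0,0,1,0,0,0.06,0,0,0,1,0,0,0.06,0,0,0]'

```text
clock: 31.3
eef_pos: [485.5, -62.3, 50.6]
tool_rot: [-3.141, 0.0, -2.181]
force: [0.6, 0.2, 0.4]
width: 12.7
gripper_force: 61.3
```

Request:
jog_arm --increments '[1,0,0,0.02,0,0,0,1,0,0,0.04,0,0,0,1,0,0,0.04,0,0,0]'

```text
clock: 31.6
eef_pos: [485.5, -62.2, 50.5]
tool_rot: [-3.141, -0.0, -2.181]
force: [-1.7, -0.3, 5.3]
width: 12.5
gripper_force: 62.0
```

It's in contact at about 6 N. Open and withdraw.

Request:
jog_arm --increments '[1,0,0,-0.03,0,0,0,1,0,0,-0.03,0,0,0,2,0,0,-0.03,0,0,0,2,0,0,-0.03,0,0,0,4,0,0,-0.03,0,0,0,4,0,0,-0.03,0,0,0,5,0,0,-0.03,0,0,0,5,0,0,-0.03,0,0,0,5,0,0,-0.5,0,0,0,5,0,0,-1.5,0,0,0,5,0,0,-3,0,0,0,5,0,0,-5.5,0,0,0,5,0,0,-8.5,0,0,0,5,0,0,-11.5,0,0,0,5,0,0,-14.5,0,0,0,5,0,0,-17,0,0,0,5,0,0,-18,0,0,0,5,0,0,-18,0,0,0,5,0,0,-18,0,0,0]'

```text
clock: 33.5
eef_pos: [484.8, -62.7, 229.4]
tool_rot: [3.141, -0.001, -2.181]
force: [-0.6, -0.8, -0.7]
width: 49.9
gripper_force: 0.0
```

```bash
python3 -c "
from h import *;st()
im=ctrl.get_image('scene')[:,:,::-1];cv2.imwrite('pics/s6.png',cv2.resize(im[150:310,215:425],None,fx=3.5,fy=3.5,interpolation=2))"
```

```text
33.5 [484.78 -62.66 229.38] yaw 235.0 F [-0.6 -0.8 -0.7] T [-0.01  0.02 -0.01] w 49.9 q7 1.86
```

View pics/s6.png

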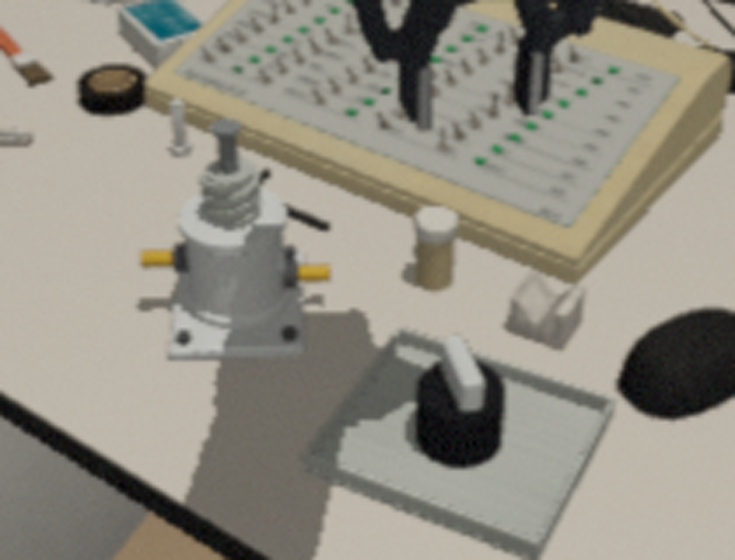

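The cap stands upright in the tray at (460,410) with its bar up. The bolt, key, vial and V-block are undisturbed, and the gripper is clear of everything.

```bash
python3 -c "
from cell import ctrl;print(ctrl.finish_job())"
```

```text
the job is handed in; nothing more can be done
None
```

The filter cap is unscrewed, lifted off and standing upright on its rim in the parts tray, bar grip up. The things behind look undisturbed in the last picture, and I handed the job in at about 34 s (no verdict shown).

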